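# Replace the rejected part of a machined kit

### The job

One part of this kit failed inspection and was put in the red reject box, which leaves one bay of the blue tray empty. Take the good part of the same shape from the sloping rack and set it down gently in the empty bay, standing upright on its foot. Leave the rejected part, the other parts and the screwdriver, wrench and bottle where they are.

Things in the scene. Friction and masses are not known exactly. Their poses are not given: they have to be found in the camera images.
- rack: Fixed grey rack, 300 wide (y), 170 deep. Its shelf slopes 30 degrees, rising towards +x; the top surface passes through (0, y, 70), where the parts stand in a row; normal (-0.5, 0, 0.866). A 6 high lip 23 downhill of the row stops them sliding. Origin: at bench level, below the middle of the row. (Sizes in mm.)
- rack_light (a point): Middle of the underside of the rack's light bar: a fixed bar 22 deep, 20 high, as wide as the rack, running along y 213 above the bench, 19 behind (+x) the row: it bars the way from straight above, so reach in from the robot's side, square to the slope. (Sizes in mm.)
- tray: Fixed blue kit tray, 180 x 180, four square bays (2 x 2), 84 clear inside, centres at (+-44, +-44) in its frame. Origin: centre of the underside, at bench level; bay floors 6 above it, walls and dividers 4 thick, tops 16 above it. Three bays filled, one empty. May be turned any way. (Sizes in mm.)
- rack_plain: Good part on the sloping rack, loose: a plain round aluminium post, diameter 44, 56 tall. Stands square to the slope; neighbours 95 apart, in any order. Origin: centre of its foot; z up its axis. About 0.16 kg. (Sizes in mm.)
- rack_flanged: Good part on the sloping rack, loose: an aluminium post with a flanged foot: foot diameter 44 and 10 thick, slimmer body of diameter 26 above it, 56 tall over all. Stands square to the slope; neighbours 95 apart, in any order. Origin: centre of its foot; z up its axis. About 0.16 kg. (Sizes in mm.)
- rack_square: Good part on the sloping rack, loose: a square aluminium post 44 x 44, 56 tall, sides along its x and y. Stands square to the slope; neighbours 95 apart, in any order. Origin: centre of its foot; z up its axis. About 0.16 kg. (Sizes in mm.)
- kit_plain: Part of the kit, the same shape as rack_plain: a plain round aluminium post, diameter 44, 56 tall. Stands upright in a bay of the tray, or, if it is the rejected one, in the open red box (150 x 220, 60 high) at the back of the bench. Origin: centre of its foot; z up. (Sizes in mm.)
- kit_flanged: Part of the kit, the same shape as rack_flanged: an aluminium post with a flanged foot: foot diameter 44 and 10 thick, slimmer body of diameter 26 above it, 56 tall over all. Stands upright in a bay of the tray, or, if it is the rejected one, in the open red box (150 x 220, 60 high) at the back of the bench. Origin: centre of its foot; z up. (Sizes in mm.)
- kit_square: Part of the kit, the same shape as rack_square: a square aluminium post 44 x 44, 56 tall, sides along its x and y. Stands upright in a bay of the tray, or, if it is the rejected one, in the open red box (150 x 220, 60 high) at the back of the bench. Origin: centre of its foot; z up. (Sizes in mm.)
- collar: The kit's fourth part, a low aluminium ring of outer diameter 52, hole 24, 18 high, always in a bay of the tray. Origin: centre of its underside. (Sizes in mm.)
- screwdriver: Bystander: screwdriver, 150 long, lying on the bench. Origin: on the bench, at its middle; x along the tool. (Sizes in mm.)
- oil: Bystander: white bottle, diameter 40, 110 tall, standing on the bench. Origin: centre of its underside. (Sizes in mm.)
- wrench: Bystander: open-ended steel wrench, 160 long, lying on the bench. Origin: at its middle, x along the tool. (Sizes in mm.)
Mind the look-alikes: they are no part of the job. Leave any turquoise look-alike of the kit_square alone. Leave any brown look-alike of the kit_flanged alone.

How it is judged:
By the outcome, as a careful person would: the job done as asked, in the order asked, and still so for the second after the job is handed in, with the robot touching nothing.
It also fails if it takes over 66 s, if anything falls off the work surface, if the arm or the gripper's body presses on something with over 40 N, if the wrist force passes 120 N, or if a joint passes its speed limit or range.

### The arm

A 7-joint arm with a two-finger parallel gripper is mounted at the origin on the work surface. World frame = base frame: x ahead of the robot, y to its left, z up, the work surface at z = 0. Lengths are in m, angles in degrees, forces in N, time in s.
With the tool pointing down it reaches from about 0.425 to 0.875 m from the base axis. Payload 4.7 kg.
Tool frame: the origin (TCP) lies on the centre line of the jaws, within the pads' length; the fingertips stand 17 mm ahead of it and the grasp point (between the pads) lies 2 mm behind it; z points along the fingers, y is the line along which they close (so a half turn about z gives the same grasp; the last joint's range is limited). The gripper opens to 87 mm and grips with 3 to 60 N. Pads are 19 mm wide; open, the fingers measure 117 mm over their backs; the gripper's body (75 mm by 190 mm) begins 51 mm behind the grasp point.
Start: joints at [72.141, 18.392, -4.016, 83.108, 1.295, 78.541, -3.26], TCP at [0.208, -0.616, 0.24] pointing down, gripper open.
Joint ranges: [-163.93, 163.93], [-17.29, 119.83], [-79.2, 71.16], [3.27, 140.29], [-89.18, 269.18], [5.43, 117.66], [-154.24, 154.24]. Speed limits (degrees/s): [147.25, 147.25, 180, 180, 180, 180, 180].

### API

Orientations are given as [roll, pitch, yaw] about the fixed x, y, z axes, in that order (R = Rz(yaw) Ry(pitch) Rx(roll)).
In Python, from cell import env, read_camera gives the robot as it stands.
- The arm moves only by the shell command python3 -m jog 'ROWS' [FORCE]. ROWS is JSON, a list of rows, each a list of 5 numbers: the opening, from 0 (shut) to 1 (fully open), then the shift along the tool's x, y, z each as a share of 0.02 m, from -1 to 1, then the turn about the tool's z as a share of 45 degrees, from -1 to 1. In form: [[gripper, x, y, z, yaw], ...]. A call has 1 to 12 rows; each row shifts and turns the commanded pose from where the row before left it, along the tool's axes as they then stand; what a row does not reach is not made up. A row lasts 1/12 s, in which the tool goes at most 41.7 mm and 7.16 degrees, less where a joint would pass 70% of its speed; a pose out of reach is approached as far as the arm can. A call with a number of a shift or a turn outside -1 to 1 is refused whole. A call with a gripper value outside its range is refused whole. The fingers move at their own pace and stop on an object; FORCE is the grip in N (left out, the last holds). Time passes only in rows, so rows that do not move let the fingers close. It gives the time, the measured TCP pose, the force, the opening and the grip force at its end, in the units of the state.
- env.get_obs(): the state, without advancing time (a new reading comes with each control period).
- read_camera(name): name is "scene" or "top"; returns a dict with "color" (420x560x3 uint8, red, green, blue), "range_z" (420x560 float32, m along the optical axis (not along the pixel's ray), 0 where there is no reading), "mtx" (3x3 intrinsics, pixels), "world_from_camera" (4x4, takes a point from camera to world coordinates). Camera axes: x right, y down, z forward; pixel columns grow to the right and rows downward; lengths in m; the calibration is good to about 2 mm. A picture is of the moment at which its call begins.
- env.sign_off(): hands the job in; it is judged then, once.
The state is a dict: "time_s": time; "qpos": joint angles; "joint_velocities": joint speeds; "effort": joint torques, N m; "tool_pos": TCP position; "tool_rot": TCP orientation; "force": force on the tool from outside, world axes, zero at the start; "wrist_torque": the same for the moment, N m; "grip_width": finger opening in m; "grasp_force": force on a finger pad.
Only numpy, scipy, OpenCV 4.12 (cv2) and the standard library are available. Lean on these libraries where they do the work, as an engineer would, in place of code of your own. Each camera call takes 0.05 s, during which the arm holds its last target. There are 200 camera calls.

## Working session

There is one attempt and no reset: what is moved stays moved. The work goes in short steps, Python scripts to look and compute and a shell command to move; the robot and the scene stay as the last step left them, time stands still between calls to the robot, and variables do not carry over. Pictures are saved under pics/ and viewed, at most 10 in all, crops included, and the job is handed in when it is done.

```bash
mkdir -p pics; ls
python3 - <<'E'
from cell import env, read_camera
import cv2,numpy as np
for n in("scene","top"):
    d=read_camera(n);cv2.imwrite(f"pics/{n}0.png",d["color"][...,::-1]);np.savez(f"{n}0.npz",**d)
    print(n,d["mtx"].round(1).tolist(),d["world_from_camera"].round(3).tolist())
o=env.get_obs();print({k:np.round(v,3).tolist() for k,v in o.items()})
E
```

```text
pics
scene [[405.2, 0.0, 285.0], [0.0, 405.2, 212.1], [0.0, 0.0, 1.0]] [[0.329, 0.607, -0.723, 1.198], [0.944, -0.2, 0.262, -0.231], [0.014, -0.769, -0.639, 0.732], [0.0, 0.0, 0.0, 1.0]]
top [[482.8, 0.0, 281.3], [0.0, 482.8, 209.6], [0.0, 0.0, 1.0]] [[0.03, -0.984, 0.174, 0.337], [-1.0, -0.03, 0.005, -0.01], [0.0, -0.174, -0.985, 1.244], [0.0, 0.0, 0.0, 1.0]]
{'time_s': 0.1, 'qpos': [72.143, 18.434, -4.017, 83.167, 1.296, 78.541, -3.261], 'joint_velocities': [0.0, -0.248, 0.067, -0.155, -0.006, -0.087, 0.012], 'effort': [-0.001, -49.257, -0.406, -31.34, -0.064, 0.039, 0.0], 'tool_pos': [0.208, -0.615, 0.239], 'tool_rot': [-179.903, 0.006, 18.668], 'force': [0.917, -0.554, 0.691], 'wrist_torque': [-0.055, 0.011, -0.03], 'grasp_force': 0.0, 'grip_width': 0.087}
```

View pics/scene0.png

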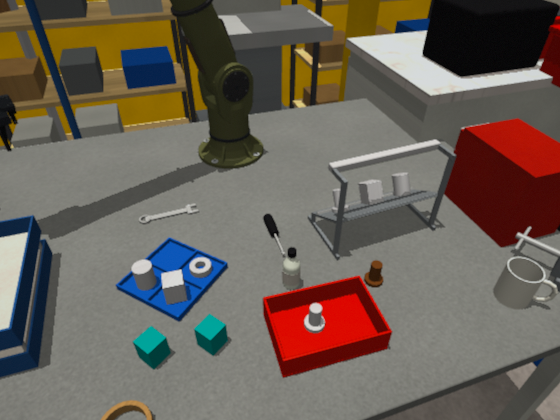

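View pics/top0.png

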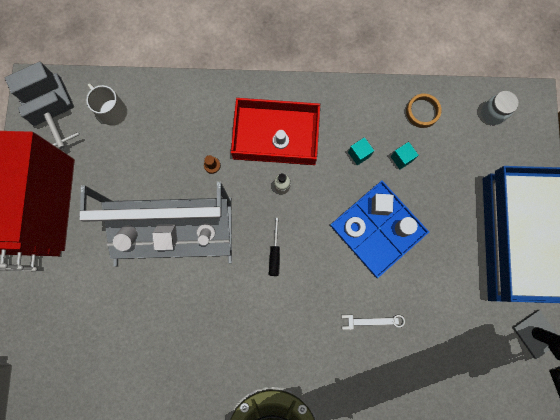

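The rejected part is the flanged one, in the red box at top (281,138) and scene (315,318). The tray holds a plain post at top (408,227), a square at (383,204) and the collar at (355,227). The empty bay is near top (378,252).

Rack candidates in the top view:
- (124,238): plain round post
- (163,237): square post
- (205,236), scene (338,198): slim body on a wide foot, so this is the flanged one

The brown look-alike at top (211,163) is not part of the job. I'll confirm with a crop and measure.

```bash
cat > h.py <<'E'
import numpy as np,cv2
def load(n): return dict(np.load(n))
def cloud(d):
    h,w=d["range_z"].shape;u,v=np.meshgrid(np.arange(w),np.arange(h));z=d["range_z"];K=d["mtx"]
    p=np.stack([(u-K[0,2])/K[0,0]*z,(v-K[1,2])/K[1,1]*z,z],-1)
    T=d["world_from_camera"];return p@T[:3,:3].T+T[:3,3]
def ray(d,u,v):
    K=d["mtx"];T=d["world_from_camera"];r=T[:3,:3]@np.array([(u-K[0,2])/K[0,0],(v-K[1,2])/K[1,1],1]);return T[:3,3],r/np.linalg.norm(r)
def onplane(d,u,v,z): o,r=ray(d,u,v);return o+r*(z-o[2])/r[2]
def tri(d1,a,d2,b):
    o1,r1=ray(d1,*a);o2,r2=ray(d2,*b)
    t=np.linalg.lstsq(np.stack([r1,-r2],1),o2-o1,rcond=None)[0]
    p,q=o1+t[0]*r1,o2+t[1]*r2;return (p+q)/2,np.linalg.norm(p-q)
E
python3 - <<'E'
from h import *
t=load("top0.npz");s=load("scene0.npz");P=cloud(t);S=cloud(s)
def crop(d,x,y,w,h,k): return cv2.resize(d["color"][y:y+h,x:x+w,::-1],(w*k,h*k),interpolation=cv2.INTER_CUBIC)
a=crop(t,80,180,160,90,5);b=crop(s,310,140,160,60+30,5)
b=b[:200+90];a=a[:310+0] if False else a
cv2.imwrite("pics/crop.png",cv2.resize(np.vstack([a,crop(s,310,140,160,90,5)]),(533,600)))
# light bar
u,v=np.meshgrid(np.arange(560),np.arange(420))
m=(P[...,2]>.222)&(P[...,2]<.245)&(u<235)&(u>75)&(v>190)&(v<230)
q=P[m];print("bar n",m.sum(),"z",np.median(q[:,2]));r=cv2.minAreaRect((q[:,:2]*1000).astype(np.float32));print(r)
# tray: blue mask
hsv=cv2.cvtColor(t["color"],cv2.COLOR_RGB2HSV)
b=((hsv[...,0]>100)&(hsv[...,0]<125)&(hsv[...,1]>150)&(u>310)&(u<450)&(v>170)&(v<290)).astype(np.uint8)
c=max(cv2.findContours(b,0,2)[0],key=cv2.contourArea)
w=np.array([onplane(t,*p[0],.016)[:2]*1000 for p in c],np.float32);print("tray",cv2.minAreaRect(w), "floor z",np.median(P[247:256,373:382,2]))
for (x0,y0,x1,y1) in[(190,222,220,250),(150,222,178,252),(108,225,140,252)]:
    k=P[y0:y1,x0:x1].reshape(-1,3);z=np.percentile(k[:,2],97);k=k[k[:,2]>z-.012]
    print("top",k.mean(0).round(4),z,np.ptp(k,0))
E
```

```text
bar n 1693 z 0.2333469977340057
((517.7222290039062, 275.89947509765625), (64.85102844238281, 301.08367919921875), 1.9568097591400146)
tray ((514.03564453125, -256.1881408691406), (179.8701934814453, 181.37693786621094), 42.364830017089844) floor z 0.005470497076195402
top [0.46   0.1731 0.1387] 0.1216081108159495 [0.14072316 0.19894001 1.13284045]
top [0.4616 0.2681 0.1374] 0.1290301033727462 [0.14244368 0.3048315  1.12703225]
top [0.4525 0.3562 0.148 ] 0.12791417890809822 [0.13696158 0.39697451 1.12819134]
```

View pics/crop.png

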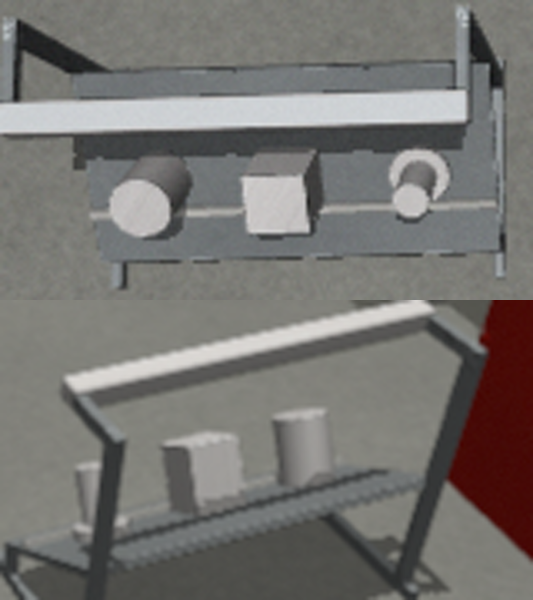

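The crop confirms it: the flanged post has its top disc at top-view (203,240) and scene (337,193), next to the right upright. The uprights and light bar are behind it, on the +x side. Next I'll refine the numbers.

Run:
```python
from h import *
t=load("top0.npz");s=load("scene0.npz");P=cloud(t);S=cloud(s);P[t["range_z"]==0]=np.nan;S[s["range_z"]==0]=np.nan
u,v=np.meshgrid(np.arange(560),np.arange(420));g=t["color"].min(-1)
m=(abs(P[...,2]-.2333)<.006)&(g>150)&(u<223)&(u>78)&(v>195)&(v<225)
c=(P[m][:,:2]*1000).astype(np.float32);R=cv2.minAreaRect(c);print("bar",m.sum(),R)
ys=c[:,1]
for y in(140,175,210,250,300,350,400):
    k=c[abs(ys-y)<8]; print(y,len(k),np.percentile(k[:,0],[1,50,99]).round(1))
# flanged top disc: bright, high
for n,d,Q,box in(("top",t,P,(188,222,228,256)),("scene",s,S,(325,180,355,222))):
    x0,y0,x1,y1=box;k=Q[y0:y1,x0:x1];b=d["color"][y0:y1,x0:x1].min(-1)
    mm=(k[...,2]>.108)&(k[...,2]<.135)
    mb=mm&(b>170)
    for lab,q in(("hi",mm),("bright",mb)):
        yy,xx=np.nonzero(q);e=k[q];print(n,lab,len(e),"pix",(xx.mean()+x0).round(1),(yy.mean()+y0).round(1),"xyz",e.mean(0).round(4),np.percentile(e,[2,98],axis=0).round(4).tolist())
# shelf plane near flanged
k=P[222:256,150:225].reshape(-1,3)
```

```text
bar 1329 ((500.08746337890625, 274.6453552246094), (21.32943344116211, 296.1540832519531), 3.290907859802246)
140 72 [497.3 506.9 517.2]
175 70 [496.6 505.4 514. ]
210 72 [493.1 502.8 513. ]
250 69 [491.7 500.8 511.8]
300 73 [488.1 497.7 507.9]
350 68 [486.5 495.6 504.3]
400 70 [483.1 492.  503.2]
top hi 114 pix 203.2 238.1 xyz [0.4629 0.1764 0.118 ] [[0.4495, 0.1652, 0.1083], [0.478, 0.1884, 0.1259]]
top bright 73 pix 202.6 239.7 xyz [0.4589 0.1775 0.1189] [[0.4496, 0.167, 0.1123], [0.4674, 0.1885, 0.1258]]
scene hi 128 pix 340.3 206.9 xyz [0.5241 0.1543 0.1172] [[0.4559, 0.1266, 0.1082], [0.577, 0.1794, 0.1334]]
scene bright 2 pix 337.5 189.0 xyz [0.4559 0.1791 0.1158] [[0.4556, 0.1776, 0.1152], [0.4562, 0.1806, 0.1163]]
```

```bash
python3 -c "
from h import *
print(tri(load('top0.npz'),(202.6,239.7),load('scene0.npz'),(337.3,191.5)))"
python3 -m jog '[[1,0,0,0,0.114],[1,0,0,0,0.114],[1,0,0,0,0.114],[1,1,0,0,0],[1,1,0,0,0],[1,1,0,0,0],[1,1,-1,0,0],[1,1,-1,0,0],[1,1,-1,0,0],[1,1,-1,0,0],[1,1,-1,0,0],[1,1,-1,0,0]]' 10
python3 -m jog '[[1,1,-1,0,0],[1,1,-1,0,0],[1,1,-1,0,0],[1,0,-1,0,0],[1,0,-1,0,0],[1,0,-1,0,0],[1,0,-1,0,0],[1,0,-1,0,0],[1,0,-1,0,0],[1,0,-1,0,0],[1,0,-1,0,0],[1,0,0,0,0]]'
```

```text
(array([0.4595637 , 0.17819415, 0.11074365]), np.float64(0.0014980018333170294))
time_s: 1.1
tool_pos: [0.3815, -0.4844, 0.239]
tool_rot: [-180.0, 0.0, 3.3]
force: [0.3, -0.3, 0.1]
grip_width: 0.0868
grasp_force: 0.0
time_s: 2.1
tool_pos: [0.4286, -0.2582, 0.2394]
tool_rot: [-179.9, 0.0, 3.6]
force: [0.7, -0.7, 0.0]
grip_width: 0.087
grasp_force: 0.0
```

```bash
python3 -m jog '[[1,0,-1,-1,0],[1,0,-1,0,0],[1,0,-1,0,0],[1,0,-1,0,0],[1,0,-1,0,0],[1,0,-1,0,0],[1,0,-1,0,0],[1,0,-1,0,0],[1,0,-1,0,0],[1,0,-1,0,0],[1,0,-1,0,0],[1,0,-1,0,0]]'
python3 -m jog '[[1,0,-1,0,0],[1,0.5,-1,0,0],[1,0.5,-1,0,0],[1,0.5,-1,0,0],[1,0.5,-1,0,0],[1,0.2,-1,0,0],[1,0,-1,0,0],[1,0,-0.8,0,0],[1,0,-0.4,0,0],[1,0,0,0,0],[1,0,0,0,0]]'
```

```text
time_s: 3.1
tool_pos: [0.4143, -0.0226, 0.2594]
tool_rot: [180.0, 0.0, 3.2]
force: [0.6, -0.8, 0.1]
grip_width: 0.087
grasp_force: 0.0
time_s: 4.02
tool_pos: [0.4491, 0.1424, 0.2593]
tool_rot: [180.0, 0.0, 3.3]
force: [-0.1, -1.0, -0.3]
grip_width: 0.0868
grasp_force: 0.0
```

```bash
python3 -m jog '[[1,0.2,-0.9,0,0],[1,0.2,-0.82,0,0],[1,0,0,1,0],[1,0,0,1,0],[1,0,0,0.5,0],[1,0,0,0,0],[1,0,0,0,0]]'
python3 - <<'E'
from cell import read_camera
import cv2,numpy as np
o=[]
for n,(x,y) in(("top",(100,150)),("scene",(270,60))):
    d=read_camera(n);np.savez(n+"1.npz",**d);o.append(cv2.resize(d["color"][y:y+150,x:x+130,::-1],None,fx=3,fy=3))
cv2.imwrite("pics/pre.png",np.hstack(o))
E
```

```text
time_s: 4.6
tool_pos: [0.4552, 0.1768, 0.2094]
tool_rot: [180.0, 0.0, 3.2]
force: [0.6, -0.7, 0.5]
grip_width: 0.087
grasp_force: 0.0
```

View pics/pre.png

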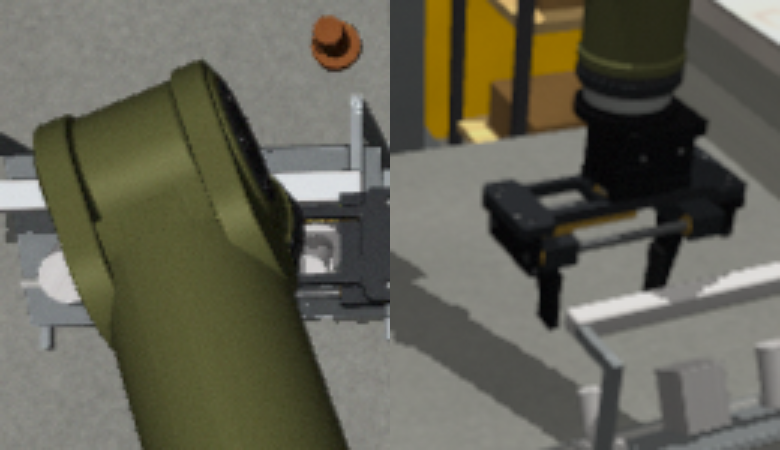

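The top crop shows the wrist link passing over the bar. The scene crop shows the carriage (wide, low) with a narrower adapter above it, and the fingers in front of the bar, above the flanged part. I'll measure the gripper's forward profile before descending.

Run:
```python
from h import *
for n in("top1.npz","scene1.npz"):
    d=load(n);P=cloud(d);k=P[(d["range_z"]>0)&(d["color"].max(-1)<140)]-np.array([.4552,.1768,.2094])
    c,s=np.cos(np.radians(3.3)),np.sin(np.radians(3.3));x=(k[:,0]*c+k[:,1]*s)*1000;y=(-k[:,0]*s+k[:,1]*c)*1000;z=k[:,2]*1000
    print(n)
    for a in range(-20,320,12):
        m=(z>=a)&(z<a+12)&(abs(y)<110)&(abs(x)<110)
        if m.sum()>8: print(a,m.sum(),"x",np.percentile(x[m],[2,98]).round(),"y",np.percentile(y[m],[2,98]).round())
```

```text
top1.npz
4 17 x [ 49. 107.] y [-55. -55.]
16 39 x [ 39. 102.] y [-55.   6.]
64 165 x [-39.  35.] y [-74. -18.]
76 186 x [-39.  34.] y [-86. -32.]
88 725 x [-36.  33.] y [-93. -26.]
148 15 x [-20.  13.] y [-36. -32.]
160 31 x [-18.  18.] y [-35. -29.]
184 23 x [-16.  17.] y [-36. -32.]
196 49 x [-13.  24.] y [-36. -24.]
208 16 x [-8. 16.] y [-35. -30.]
220 12 x [-4. 16.] y [-35. -30.]
232 10 x [-5. 13.] y [-35. -32.]
scene1.npz
-20 28 x [ -7. 109.] y [-56. -43.]
-8 62 x [ -8. 108.] y [-56.  74.]
4 288 x [ -5. 104.] y [-57. 106.]
16 357 x [ -3. 100.] y [-57. 104.]
28 77 x [-8. 14.] y [-58.  59.]
40 26 x [-9. 15.] y [49. 61.]
52 164 x [-31.  40.] y [-87.  86.]
64 365 x [-28.  41.] y [-86.  83.]
76 351 x [-25.  40.] y [-93.  87.]
88 875 x [-28.  39.] y [-94.  92.]
100 194 x [-19.  29.] y [-17.  49.]
112 193 x [-18.  29.] y [-16.  49.]
124 180 x [-19.  26.] y [-16.  49.]
136 82 x [-13.  40.] y [-17.  46.]
148 223 x [-1. 40.] y [-36.  49.]
160 242 x [-18.  39.] y [-35.  34.]
172 127 x [-1. 39.] y [-36.  21.]
184 201 x [-11.  40.] y [-37.  25.]
196 225 x [-10.  40.] y [-37.  25.]
208 202 x [-5. 38.] y [-35.  23.]
220 210 x [-7. 38.] y [-35.  23.]
232 217 x [-4. 38.] y [-35.  27.]
244 240 x [-8. 38.] y [-35.  43.]
256 239 x [-6. 38.] y [-35.  35.]
268 232 x [-9. 38.] y [-35.  20.]
280 240 x [-6. 39.] y [-35.  22.]
292 228 x [-8. 39.] y [-36.  22.]
304 329 x [-1. 41.] y [-43.  32.]
316 286 x [-24.  46.] y [-53.  44.]
```

```bash
python3 -m jog '[[1,-0.1,0,0,0],[1,0,0,0,0],[1,0,0,0.7,0],[1,0,0,0.5,0],[1,0,0,0.5,0],[1,0,0,0.5,0],[1,0,0,0.5,0],[1,0,0,0.5,0],[1,0,0,0,0],[1,0,0,0,0]]' 10
python3 -m jog '[[1,0,0,0.5,0],[1,0,0,0.5,0],[1,0,0,0.5,0],[1,0,0,0.4,0],[1,0,0,0,0],[1,0,0,0,0]]'
```

```text
time_s: 5.53
tool_pos: [0.4526, 0.1778, 0.1448]
tool_rot: [-180.0, 0.1, 3.3]
force: [-0.1, -0.2, -0.1]
grip_width: 0.087
grasp_force: 0.0
time_s: 6.03
tool_pos: [0.4525, 0.1778, 0.1068]
tool_rot: [-180.0, 0.1, 3.3]
force: [0.4, -0.2, -0.2]
grip_width: 0.0871
grasp_force: 0.0
```

```bash
python3 -m jog '[[1,0.2,0,0.04,0],[1,0.2,0,0,0],[1,0.1,0,0,0],[1,0,0,0,0],[1,0,0,0,0]]'
python3 -m jog '[[0.6,0,0,0,0],[0.5,0,0,0,0],[0.4,0,0,0,0],[0.35,0,0,0,0],[0.3,0,0,0,0],[0.25,0,0,0,0],[0.2,0,0,0,0],[0.2,0,0,0,0],[0.2,0,0,0,0],[0.2,0,0,0,0],[0.2,0,0,0,0]]' 10
```

```text
time_s: 6.45
tool_pos: [0.4633, 0.1786, 0.1069]
tool_rot: [-180.0, -0.0, 3.3]
force: [-0.3, -0.3, -0.1]
grip_width: 0.087
grasp_force: 0.0
time_s: 7.37
tool_pos: [0.4628, 0.178, 0.1065]
tool_rot: [180.0, 0.0, 3.3]
force: [-0.4, -0.3, 0.7]
grip_width: 0.0254
grasp_force: 10.0
```

```bash
python3 -m jog '[[0.1,0,0,0,0],[0.1,0,0,0,0],[0.1,0,0,-0.12,0],[0.1,0,0,-0.12,0],[0.1,-0.2,0,0,0],[0.1,-0.2,0,0,0],[0.1,-0.2,0,0,0],[0.1,0,0,0,0],[0.1,0,0,0,0]]' 30
```

```text
time_s: 8.12
tool_pos: [0.4507, 0.1776, 0.1115]
tool_rot: [180.0, -0.0, 3.3]
force: [-0.5, -0.0, -1.7]
grip_width: 0.0251
grasp_force: 30.0
```

```bash
python3 -m jog '[[0.1,-0.2,0,-0.4,0],[0.1,0,0,-1,0],[0.1,0,0,-1,0],[0.1,0,0,-1,0],[0.1,0,0,-1,0],[0.1,0,0,-1,0],[0.1,0,0,-1,0],[0.1,0,0,-1,0],[0.1,0,0,0,0],[0.1,0,0,0,0]]'
python3 - <<'E'
from cell import read_camera
import cv2,numpy as np
for n,(x,y) in(("scene",(270,60)),):
    d=read_camera(n);np.savez(n+"2.npz",**d);cv2.imwrite("pics/lift.png",cv2.resize(d["color"][y:y+160,x:x+180,::-1],None,fx=3,fy=3))
E
```

```text
time_s: 8.95
tool_pos: [0.4475, 0.1779, 0.2606]
tool_rot: [180.0, -0.1, 3.3]
force: [-0.3, 0.2, -2.2]
grip_width: 0.0249
grasp_force: 30.0
```

View pics/lift.png

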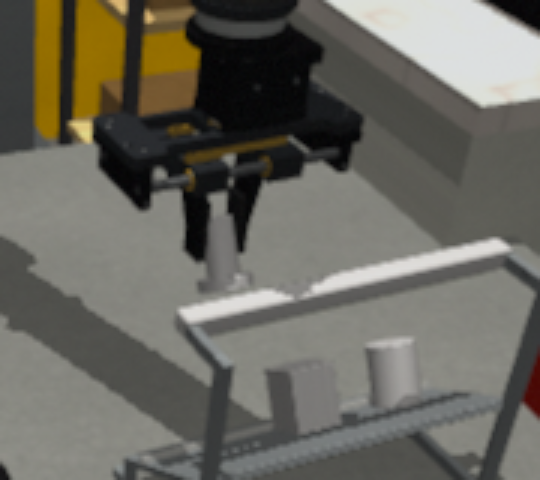

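The part is held tilted about 30°, with its foot towards +x, and is clear of the rack. Next I carry it to above the empty bay and turn to the tray's yaw.

```bash
python3 -m jog '[[0.1,0,0.5,0,0],[0.1,0,1,0,0],[0.1,0,1,0,0],[0.1,0,1,0,0],[0.1,0,1,0,0],[0.1,0,1,0,0],[0.1,0,1,0,0],[0.1,0,1,0,0],[0.1,0,1,0,0],[0.1,0,1,0,0],[0.1,0,1,0,0],[0.1,-0.3,1,0,0]]'
python3 -m jog '[[0.1,-0.3,1,0,0],[0.1,-0.3,1,0,0],[0.1,-0.3,1,0,0],[0.1,0,1,0,0],[0.1,0,1,0,0],[0.1,0,1,0,0],[0.1,0,1,0,0],[0.1,0,1,0,0],[0.1,0,1,0,0],[0.1,0,0.7,0,0],[0.1,0,0.3,0,0],[0.1,0,0,0,0]]'
python3 -m jog '[[0.1,0,0,0,-0.1],[0.1,0,0,0,-0.145],[0.1,0,0,0,-0.145],[0.1,0,0,0,-0.145],[0.1,0,0,0,-0.145],[0.1,0,0,0,-0.1],[0.1,0,0,0,-0.089],[0.1,0,0,0,0],[0.1,0,0,0,0]]'
python3 -c "
from h import *
t=load('top0.npz');print([onplane(t,u,v,.006).round(3) for u,v in((377,251),)])
P=cloud(t);u,v=np.meshgrid(np.arange(560),np.arange(420))
m=(abs(P[...,2]-.006)<.004)&(t['color'][...,2]>120)&(t['color'][...,0]<90)&(abs(u-377)<30)&(abs(v-251)<26)
S=load('scene0.npz');Q=cloud(S);m2=(abs(Q[...,0]-.452)<.02)&(abs(Q[...,1]+.253)<.02)
print('bay floor top',np.median(P[m],0),'scene z',np.median(Q[m2],0))"
```

```text
time_s: 10.0
tool_pos: [0.4538, -0.0531, 0.2578]
tool_rot: [-179.9, 0.1, 3.3]
force: [0.3, 0.0, -1.5]
grip_width: 0.025
grasp_force: 30.0
time_s: 11.0
tool_pos: [0.447, -0.2541, 0.2583]
tool_rot: [-179.9, 0.1, 3.2]
force: [0.2, 0.9, -1.6]
grip_width: 0.0253
grasp_force: 30.0
time_s: 11.75
tool_pos: [0.4479, -0.2518, 0.2594]
tool_rot: [-180.0, -0.0, 42.4]
force: [0.1, 0.0, -2.9]
grip_width: 0.0253
grasp_force: 30.0
[array([ 0.456, -0.253,  0.006])]
bay floor top [ 0.4681203  -0.25458975  0.00561965] scene z [ 0.45159161 -0.25302755  0.00576759]
```

```bash
python3 -m jog '[[0.1,-0.3,0.19,0.5,0],[0.1,0,0,1,0],[0.1,0,0,1,0],[0.1,0,0,1,0],[0.1,0,0,1,0],[0.1,0,0,1,0],[0.1,0,0,1,0],[0.1,0,0,1,0],[0.1,0,0,1,0],[0.1,0,0,0.8,0],[0.1,0,0,0,0],[0.1,0,0,0,0]]'
python3 -m jog '[[0.1,0,0,0.3,0],[0.1,0,0,0.2,0],[0.1,0,0,0.1,0],[0.1,0,0,0,0],[0.1,0,0,0,0]]'
```

```text
time_s: 12.75
tool_pos: [0.4448, -0.2596, 0.0725]
tool_rot: [-179.9, 0.0, 42.3]
force: [0.7, -1.4, -0.9]
grip_width: 0.0253
grasp_force: 30.0
time_s: 13.17
tool_pos: [0.4459, -0.2601, 0.0618]
tool_rot: [180.0, 0.0, 42.4]
force: [-0.2, -0.3, -1.4]
grip_width: 0.0255
grasp_force: 30.0
```

```bash
python3 -m jog '[[0.1,0,0,0.15,0],[0.1,0,0,0.1,0],[0.1,0,0,0,0],[0.1,0,0,0,0]]'
python3 -m jog '[[0.1,0,0,0,0],[0.1,0,0,0,0],[0.1,0,0,0,0],[0.1,0,0,0,0]]' 6
python3 -m jog '[[0.1,0,0,0,0],[0.1,0,0,0,0],[0.1,0,0,0,0],[0.1,0,0,0,0]]' 4
python3 - <<'E'
from cell import read_camera
import cv2,numpy as np
d=read_camera("scene");x,y=90,180;cv2.imwrite("pics/bay.png",cv2.resize(d["color"][y:y+140,x:x+160,::-1],None,fx=4,fy=4))
E
```

```text
time_s: 13.5
tool_pos: [0.4457, -0.2599, 0.0564]
tool_rot: [-180.0, 0.0, 42.4]
force: [-0.9, -0.4, -1.0]
grip_width: 0.0253
grasp_force: 30.0
time_s: 13.83
tool_pos: [0.4459, -0.26, 0.0566]
tool_rot: [180.0, 0.0, 42.4]
force: [0.6, 0.3, -0.9]
grip_width: 0.0257
grasp_force: 6.0
time_s: 14.17
tool_pos: [0.4458, -0.26, 0.0566]
tool_rot: [180.0, 0.0, 42.4]
force: [-0.2, 0.4, -1.4]
grip_width: 0.0259
grasp_force: 4.0
```

View pics/bay.png

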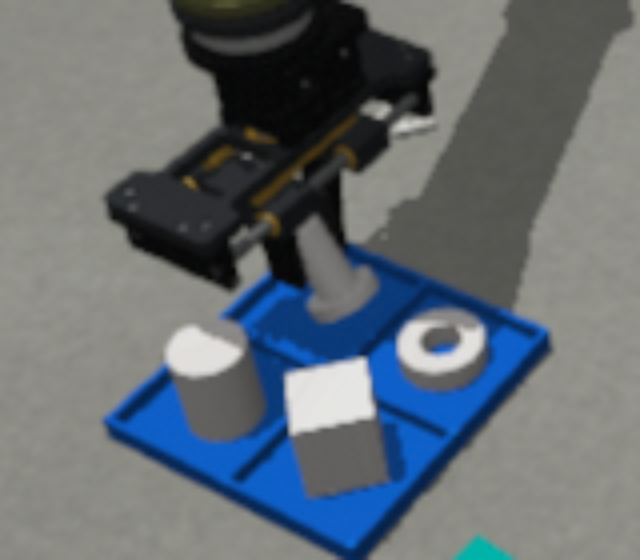

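The part still leans about 30°, foot towards the collar's divider, just above the floor and clear of everything. I'll touch the foot rim lightly on the floor, then drag towards tool +x so floor friction swings it upright in a loose grip.

```bash
python3 -m jog '[[0.1,0,0,0.1,0],[0.1,0,0,0,0],[0.1,0,0,0,0]]' 4
python3 -m jog '[[0.1,0,0,0.06,0],[0.1,0,0,0,0],[0.1,0,0,0,0]]'
python3 -m jog '[[0.1,0.1,0,0.05,0],[0.1,0.1,0,0.05,0],[0.1,0,0,0,0],[0.1,0,0,0,0]]'
```

```text
time_s: 14.47
tool_pos: [0.4457, -0.2599, 0.0544]
tool_rot: [-180.0, 0.0, 42.4]
force: [-0.1, -1.2, -1.3]
grip_width: 0.0258
grasp_force: 4.0
time_s: 14.72
tool_pos: [0.4459, -0.2601, 0.0534]
tool_rot: [180.0, -0.0, 42.4]
force: [-0.4, 0.2, -0.4]
grip_width: 0.0254
grasp_force: 4.0
time_s: 15.05
tool_pos: [0.4498, -0.2573, 0.052]
tool_rot: [179.9, -0.0, 42.4]
force: [1.1, 0.8, 3.8]
grip_width: 0.0255
grasp_force: 4.0
```

```bash
python3 -m jog '[[0.1,0.1,0,0,0],[0.1,0.1,0,0,0],[0.1,0.1,0,0,0],[0.1,0.1,0,0,0],[0.1,0,0,0,0]]'
python3 -m jog '[[0.1,0.1,0,0.03,0],[0.1,0.1,0,0.03,0],[0.1,0,0,0.03,0],[0.1,0,0,0,0]]'
python3 - <<'E'
from cell import read_camera
import cv2,numpy as np
d=read_camera("scene");x,y=120,200;cv2.imwrite("pics/bay2.png",cv2.resize(d["color"][y:y+100,x:x+110,::-1],None,fx=5,fy=5,interpolation=2))
E
```

```text
time_s: 15.47
tool_pos: [0.4543, -0.2513, 0.0507]
tool_rot: [-179.9, 0.0, 42.4]
force: [0.8, -0.2, -0.6]
grip_width: 0.0259
grasp_force: 4.0
time_s: 15.8
tool_pos: [0.4576, -0.2486, 0.0494]
tool_rot: [-180.0, -0.0, 42.4]
force: [-0.4, 0.7, -0.6]
grip_width: 0.0259
grasp_force: 4.0
```

View pics/bay2.png

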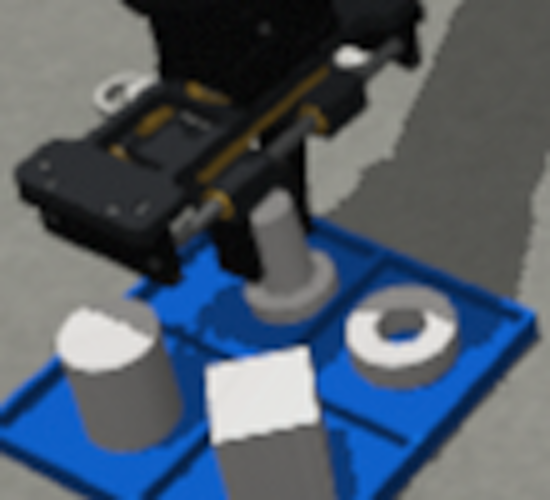

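It's righting, leaning about 12° now. Gently pressing down should finish it.

```bash
python3 -m jog '[[0.1,0,0,0.04,0],[0.1,0,0,0.04,0],[0.1,0,0,0,0],[0.1,0,0,0,0]]'
python3 -m jog '[[0.1,0,0,0.04,0],[0.1,0,0,0.04,0],[0.1,0,0,0,0],[0.1,0,0,0,0]]'
python3 -m jog '[[0.1,0,0,0.04,0],[0.1,0,0,0.04,0],[0.1,0,0,0,0],[0.1,0,0,0,0]]'
```

```text
time_s: 16.18
tool_pos: [0.4585, -0.2489, 0.0485]
tool_rot: [179.9, -0.1, 42.4]
force: [0.8, 1.9, 4.8]
grip_width: 0.0257
grasp_force: 4.0
time_s: 16.52
tool_pos: [0.4583, -0.2492, 0.0467]
tool_rot: [179.9, -0.0, 42.4]
force: [2.0, 2.6, 5.3]
grip_width: 0.0258
grasp_force: 4.0
time_s: 16.85
tool_pos: [0.458, -0.2493, 0.0449]
tool_rot: [180.0, -0.0, 42.4]
force: [2.6, 3.6, 5.1]
grip_width: 0.0258
grasp_force: 4.0
```

Run:
```python
from cell import read_camera
import cv2,numpy as np
d=read_camera("scene");np.savez("scene3.npz",**d);x,y=120,200;cv2.imwrite("pics/bay3.png",cv2.resize(d["color"][y:y+100,x:x+110,::-1],None,fx=5,fy=5,interpolation=2))
```

```text
(no output)
```

View pics/bay3.png

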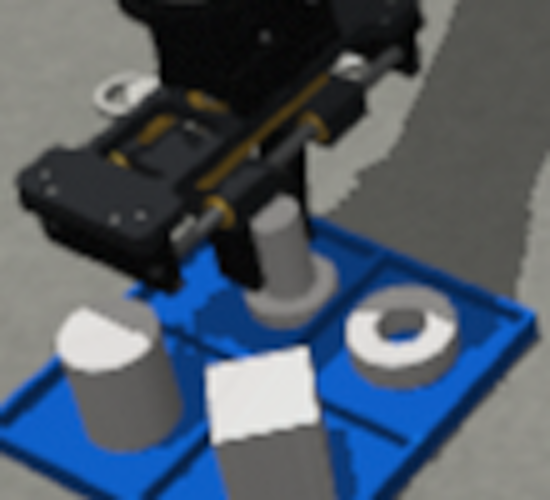

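```bash
python3 -m jog '[[0.1,0.07,0,0,0],[0.1,0.07,0,0,0],[0.1,0.07,0,0,0],[0.1,0,0,0,0],[0.1,0,0,0,0]]' 3
python3 - <<'E'
from h import *
from cell import read_camera
d=read_camera("scene");P=cloud(d)[205:270,160:190];k=P[(d["range_z"][205:270,160:190]>0)&(d["color"][205:270,160:190].min(-1)>75)]
k=k[(k[:,0]>.42)&(k[:,0]<.5)&(abs(k[:,1]+.25)<.04)]
for a in range(16,72,5):
    m=(k[:,2]*1000>=a)&(k[:,2]*1000<a+5)
    if m.sum()>3:print(a,m.sum(),k[m].mean(0).round(4))
E
```

```text
time_s: 17.32
tool_pos: [0.4593, -0.2472, 0.0441]
tool_rot: [-179.9, 0.1, 42.3]
force: [-2.0, -1.0, 0.5]
grip_width: 0.0259
grasp_force: 3.0
16 56 [ 0.4783 -0.2368  0.0175]
21 14 [ 0.4781 -0.239   0.0235]
26 21 [ 0.4774 -0.2406  0.028 ]
31 11 [ 0.4789 -0.2404  0.0338]
36 17 [ 0.4787 -0.2382  0.0383]
41 11 [ 0.4788 -0.2404  0.0434]
46 15 [ 0.4784 -0.2376  0.0482]
51 14 [ 0.477  -0.2401  0.0538]
56 21 [ 0.4744 -0.2396  0.0596]
61 40 [ 0.4709 -0.237   0.0622]
```

It's upright now (axis vertical, top at 62 mm) but close to the divider. I'll grip it firmly, lift 2 mm, move it back about 12 mm towards the bay centre, and set it down.

```bash
python3 -m jog '[[0.1,0,0,0,0],[0.1,0,0,0,0],[0.1,0,0,-0.1,0],[0.1,0,0,-0.05,0],[0.1,-0.2,0,0,0],[0.1,-0.2,0,0,0],[0.1,-0.2,0,0,0],[0.1,-0.1,0,0,0],[0.1,0,0,0,0],[0.1,0,0,0,0]]' 20
python3 -m jog '[[0.1,0,0,0.05,0],[0.1,0,0,0.05,0],[0.1,0,0,0,0],[0.1,0,0,0,0]]'
python3 -m jog '[[0.1,0,0,0.03,0],[0.1,0,0,0.02,0],[0.1,0,0,0,0],[0.1,0,0,0,0]]' 4
```

```text
time_s: 18.2
tool_pos: [0.4506, -0.2558, 0.0479]
tool_rot: [180.0, -0.0, 42.4]
force: [-0.7, -0.1, -2.0]
grip_width: 0.025
grasp_force: 20.0
time_s: 18.53
tool_pos: [0.4504, -0.2556, 0.0456]
tool_rot: [-180.0, 0.0, 42.4]
force: [0.1, 0.1, -1.5]
grip_width: 0.0249
grasp_force: 20.0
time_s: 18.87
tool_pos: [0.4504, -0.2558, 0.0447]
tool_rot: [180.0, 0.0, 42.4]
force: [0.4, -0.2, -1.3]
grip_width: 0.0254
grasp_force: 4.0
```

```bash
python3 -m jog '[[0.1,0,0,0.03,0],[0.1,0,0,0.03,0],[0.1,0,0,0,0],[0.1,0,0,0,0]]' 4
python3 -m jog '[[0.1,0,0,0.03,0],[0.1,0,0,0.03,0],[0.1,0,0,0,0],[0.1,0,0,0,0]]' 4
```

```text
time_s: 19.2
tool_pos: [0.4506, -0.2559, 0.0439]
tool_rot: [180.0, 0.0, 42.4]
force: [-0.9, 0.3, 2.5]
grip_width: 0.026
grasp_force: 4.0
time_s: 19.53
tool_pos: [0.4506, -0.256, 0.043]
tool_rot: [180.0, 0.0, 42.4]
force: [-2.1, 0.7, 5.6]
grip_width: 0.0255
grasp_force: 4.0
```

```bash
python3 -m jog '[[0.1,0,0,-0.05,0],[0.1,0,0,0,0],[0.32,0,0,0,0],[0.36,0,0,0,0],[0.4,0,0,0,0],[0.5,0,0,0,0],[0.55,0,0,0,0],[0.55,0,0,0,0],[0.55,0,0,-0.3,0],[0.55,0,0,-0.6,0],[0.55,0,0,-1,0],[0.55,0,0,-1,0]]' 3
python3 -m jog '[[0.55,0,0,-1,0],[0.55,0,0,-1,0],[0.55,0,0,-1,0],[0.55,0,0,-1,0],[0.55,0,0,-1,0],[0.55,-1,0,-1,0],[0.55,-1,0,-1,0],[0.55,-1,0,0,0],[0.55,0,0,0,0],[0.55,0,0,0,0]]'
python3 - <<'E'
from h import *
from cell import read_camera
o=[]
for n,(x,y,w,h) in(("scene",(100,170,270,200)),("top",(170,90,270,200))):
    d=read_camera(n);o.append(cv2.resize(d["color"][y:y+h,x:x+w,::-1],None,fx=1.48*1.0,fy=1.48))
    if n=="scene":
        P=cloud(d);m=(abs(P[...,0]-.455)<.04)&(abs(P[...,1]+.253)<.04)&(P[...,2]>.058)&(P[...,2]<.08);print("top face",m.sum(),P[m].mean(0))
        m=(abs(P[...,0]-.455)<.04)&(abs(P[...,1]+.253)<.04)&(P[...,2]>.012)&(P[...,2]<.018);print(P[m].mean(0))
cv2.imwrite("pics/end.png",np.hstack(o)[:, :800])
E
```

```text
time_s: 20.53
tool_pos: [0.4502, -0.2556, 0.1026]
tool_rot: [-180.0, 0.0, 42.4]
force: [-0.6, -1.2, -1.0]
grip_width: 0.0477
grasp_force: 0.0
time_s: 21.37
tool_pos: [0.4056, -0.297, 0.2427]
tool_rot: [179.9, -0.0, 42.2]
force: [1.0, 0.1, -0.4]
grip_width: 0.0475
grasp_force: 0.0
top face 73 [ 0.46009714 -0.24834237  0.0615014 ]
[ 0.4615259  -0.24745593  0.01514477]
```

View pics/end.png

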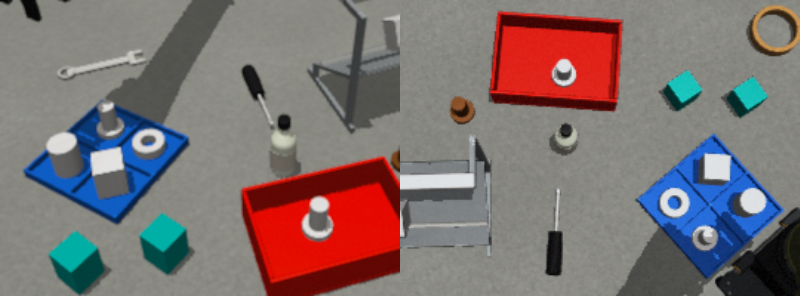

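The flanged part stands upright in the empty bay (left crop (110,122), right crop (705,237)). Its top is level at 61.5 mm and everything else is where it was. The gripper is clear, so I'm handing in.

```bash
python3 -c "
from cell import env
print(env.sign_off())"
```

```text
the job is handed in; nothing more can be done
None
```

The good flanged post from the rack now stands upright on its foot in the tray's empty bay; nothing else was moved, and I handed the job in at about 21 s of the 66 s allowed.

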